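# Snap the retaining clip onto the tube rotator's shaft

## Robot

A 6-joint arm with a two-finger parallel gripper is mounted at the origin on the work surface. World frame = base frame: x ahead of the robot, y to its left, z up, the work surface at z = 0. Lengths are in mm, angles in rad, forces in N, time in s.
With the tool pointing down it reaches from about 300 to 775 mm from the base axis. Payload 14.6 kg.
Tool frame: the origin (TCP) lies between the finger pads; the fingertips stand 25 mm ahead of it and the grasp point (between the pads) lies 6 mm ahead of it; z points along the fingers, y is the line along which they close (so a half turn about z gives the same grasp; the last joint's range is limited). The gripper opens to 94 mm and grips with 3 to 60 N. Pads are 16 mm wide; open, the fingers measure 119 mm over their backs; the gripper's body (75 mm by 177 mm) begins 78 mm behind the grasp point.
Start: joints at [1.269, 0.3, 1.521, -0, 1.321, -0.067], TCP at [127.955, 534.899, 230.446] pointing down, gripper open.
Joint ranges: [-3.03, 3.03], [-0.79, 2.21], [0.23, 2.52], [-1.04, 4.18], [0, 3.07], [-2.55, 2.55]. Speed limits (rad/s): [2.22, 2.22, 2.57, 3.14, 3.14, 3.14].

## Interface

Orientations are given as [roll, pitch, yaw] about the fixed x, y, z axes, in that order (R = Rz(yaw) Ry(pitch) Rx(roll)).
In Python, from cell import manip gives the robot as it stands. The module is installed in compiled form; this text tells all that it offers.
- The arm moves only by the tool step_arm, never from a script. Its argument "series" is one flat list of numbers, 5 for each row, row after row: the shift along the world's x, y, z in mm, then the turn about the world's z in rad, then the closure, from 0 (fully open) to 1 (shut). In form: [dx, dy, dz, spin, jaw, dx, dy, dz, spin, jaw, ...]. A call has 1 to 20 rows; each row shifts and turns the commanded pose from where the row before left it; what a row does not reach is not made up. A row lasts 1/8 s, in which the tool goes at most 62.5 mm and 10.7 degrees, less where a joint would pass 70% of its speed; a pose out of reach is approached as far as the arm can. A call is refused whole if a number of a shift passes 62.5 or a number of a turn 0.188, either way. A call with a gripper value outside its range is refused whole. The fingers move at their own pace and stop on an object; "squeeze" is the grip in N (left out, the last holds). Time passes only in rows, so rows that do not move let the fingers close. It gives the time, the measured TCP pose, the force, the opening and the grip force at its end, in the units of the state.
- manip.read_state(): the state, without advancing time (a new reading comes with each control period).
- manip.camera(name): name is "side" or "top"; returns (picture, depth): 480x640x3 uint8, blue, green, red; 480x640 float32, mm along the optical axis (not along the pixel's ray), 0 where there is no reading.
- manip.camera_info(name): a dict with "fovy" (degrees; the focal length in pixels is half the picture's height over the tangent of half this angle, whatever the lens; pixels are square), "cx", "cy" (the principal point, pixels), "eye" and "orientation" of the camera in the world. Camera axes: x right, y down, z forward; pixel columns grow to the right and rows downward; lengths in mm; the calibration is good to about 2 mm. A picture is of the moment at which its call begins. camera_info takes no time and is no camera call.
- manip.sign_off(): hands the job in; it is judged then, once.
The state is a dict: "clock": time; "joints": joint angles; "qd": joint speeds; "effort": joint torques, N m; "eef_pos": TCP position; "eef_rot": TCP orientation; "wrist_force": force on the tool from outside, world axes, zero at the start; "moment": the same for the moment, N m; "finger_gap": finger opening in mm; "finger_force": force on a finger pad.
Only numpy, scipy, OpenCV 4.12 (cv2) and the standard library are available. Lean on these libraries where they do the work, as an engineer would, in place of code of your own. Each camera call takes 0.05 s, during which the arm holds its last target. There are 200 camera calls.

## Task

Pick up the red spring clip from the bench and push it sideways onto the tube rotator's leaning shaft until it snaps fully home around the narrow brass groove in front of the tube carrier; the groove has to be seen or felt for along the shaft. Then let go and leave everything else on the bench where it stands.

Things in the scene. Friction and masses are not known exactly. Their poses are not given: they have to be found in the camera images.
- clip: Red open spring clip of 9 mm round wire with an upright block handle, 122 mm long over all, lying flat on the bench at the start, about 80 g. Origin: centre of the C-shaped jaw, on the clip's flat underside (the wire's middle plane is 4.5 mm above it). x points out of the open mouth (the way to push), z from the underside to the side on which the handle stands.
- clip_jaw (a point): Centre of the clip's jaw in the wire's middle plane. The crossbar at the back of the jaw has its axis at x = -18 mm; the jaw's inside radius is about 13.5 mm. The two jaw arms are sprung, hinged at the back, opening at most 0.2 rad each: the clip goes over a 26 mm diameter but never over 40 mm.
- clip_mouth (a point): Middle of the clip's mouth, at x = +25 mm, between the flared tips, which are 37 mm apart inside. The neck behind them, at x = +13 mm, is 19 mm wide: snapping it over a 26 mm diameter takes a push of about 10 to 20 N, then it closes behind.
- clip_grip (a point): Point to grip, at x = -85 mm, 24 mm above the underside, in the middle of the handle: an upright block 14 mm thick along the clip's x, 26 mm wide along y, standing from the underside to 46 mm above it. A 9 mm bar along x joins its foot to the jaw. Gripped across its 14 mm, it is stiffest for pushing along x.
- head: Leaning head of the tube rotator, fixed. z lies along the drive shaft to its free end, leaning 32 degrees from vertical towards the motor box's front; y is level; x slopes up at 32 degrees to the box's back. Origin: on the shaft axis, 160 mm above the bench, midway in the range of the groove. Shaft 40 mm across, its brass groove 26 mm across and 15 mm long, above it a 40 mm end 30 mm long.
- disc (a point): Middle of the upper face of the blue tube carrier disc, at z = -50 mm on the head's axis. The hub and the orange-capped tubes lying on the disc reach up to z = -26 mm and out to 122 mm radius; above that the shaft is free all round and the clip may be pushed on from any side.
- rotator: White motor box of the rotator, 200 x 150 x 50 mm, fixed to the bench. The shaft is clamped further in or out (it holds against 60 N and does not turn): the groove's middle lies anywhere from -10 to +10 mm along z from the head's origin. Not reported: look or feel for it. Beside the groove the clip is stopped with its jaw centre 35 mm from the axis, at the groove it first meets it at 23 mm.
- tube_rack: White rack with 18 orange-capped tubes, 93 x 174 mm, about 145 mm tall. Origin: centre of its underside. Leave alone.
- tip_box: Pale box with a green lid, 87 x 122 x 80 mm. Origin: centre of its underside. Leave alone.
- beaker: Glass beaker, 68 mm across, 90 mm tall. Origin: centre of its underside. Leave alone.
- jar: White jar with a blue cap, 68 mm across, 100 mm tall. Origin: centre of its underside. Leave alone.
- screwdriver: Screwdriver lying on the bench, along its x. Leave alone.
Not all that is in view belongs to the job. What is shaped like the clip but purple is not meant.

How it is judged:
By the outcome, as a careful person would: the job done as asked, in the order asked, and still so for the second after the job is handed in, with the robot touching nothing.
It also fails if it takes over 54 s, if anything falls off the work surface, if the arm or the gripper's body presses on something with over 40 N, if the wrist force passes 120 N, or if a joint passes its speed limit or range.

## Working session

There is one attempt and no reset: what is moved stays moved. The work goes in short steps, Python scripts to look and compute and a tool call to move; the robot and the scene stay as the last step left them, time stands still between calls to the robot, and variables do not carry over. Pictures are saved under pics/ and viewed, at most 10 in all, crops included, and the job is handed in when it is done.

Besides the shell and the picture viewer there is one more tool, called after "Call:" as name(argument=value, ...) on one line, values as JSON. step_arm: Moves the arm, as the interface text tells. Its arguments: {"type":"object","properties":{"series":{"type":"array"},"squeeze":{"type":"number"}},"required":["series"]}

```bash
mkdir -p pics; cat > h.py <<'E'
import numpy as np, cv2
from cell import manip
from scipy.spatial.transform import Rotation as Rn
def info(n):
    i=manip.camera_info(n); f=240/np.tan(np.radians(i['fovy'])/2); return i,f
def Rc(i):
    o=np.array(i['orientation'],float)
    return o if o.shape==(3,3) else Rn.from_euler('xyz',o).as_matrix()
def pts(n,depth):
    i,f=info(n); v,u=np.mgrid[:480,:640]
    P=np.stack([(u-i['cx'])/f*depth,(v-i['cy'])/f*depth,depth],-1)
    return P@Rc(i).T+np.array(i['eye'])
def ray(n,u,v):
    i,f=info(n); return np.array(i['eye']),Rc(i)@np.array([(u-i['cx'])/f,(v-i['cy'])/f,1])
def proj(n,p):
    i,f=info(n); q=Rc(i).T@(np.array(p)-np.array(i['eye'])); return q[:2]/q[2]*f+[i['cx'],i['cy']]
def plane(n,u,v,z):
    e,d=ray(n,u,v); return e+d*(z-e[2])/d[2]
E
python3 - <<'E'
from h import *
for n in('side','top'):
    print(manip.camera_info(n))
    p,d=manip.camera(n); cv2.imwrite(f'pics/{n}0.png',p); np.save(n+'0.npy',d)
    P=pts(n,d); hsv=cv2.cvtColor(p,cv2.COLOR_BGR2HSV)
    m=(((hsv[...,0]<5)|(hsv[...,0]>174))&(hsv[...,1]>130)&(hsv[...,2]>60)).astype(np.uint8)
    k,l,s,c=cv2.connectedComponentsWithStats(m)
    for j in range(1,k):
        if s[j,4]>40: print(n,s[j],c[j],np.median(P[l==j],0).round(),P[l==j].min(0).round(),P[l==j].max(0).round())
print(manip.read_state())
E
```

```text
{'fovy': 48.98599497008359, 'cx': 325.1735117071502, 'cy': 237.0391587720034, 'eye': array([ 275.81739678, -938.44206056,  706.87408072]), 'orientation': array([-2.1235786 ,  0.01219604, -0.24027291])}
side [278 183  35  14 306] [294.4248366  189.17320261] [511. 433.  14.] [ 276. -938.   -6.] [575. 507. 707.]
side [375 311  66  27 723] [409.94052559 327.22821577] [ 616. -213.    5.] [ 276. -938.   -7.] [ 697. -150.  707.]
{'fovy': 45.42643159838115, 'cx': 306.1910314962924, 'cy': 240.38862641487663, 'eye': array([ 303.49263277,   24.38334742, 1566.65246345]), 'orientation': array([-3.00449604, -0.01908087, -1.56042795])}
top [363 184  33  49 434] [380.30875576 208.34331797] [ 602. -211.    7.] [ 545. -251.  -10.] [ 684. -160.   54.]
top [137 220  12  39 418] [142.82057416 239.43062201] [514. 439.  21.] [465. 426. -10.] [571. 462.  34.]
{'clock': 0.1, 'joints': array([ 1.26939923e+00,  3.00413694e-01,  1.52149381e+00, -1.28063926e-05,
        1.32072214e+00, -6.65666260e-02]), 'qd': array([ 0.00055353, -0.00155019,  0.00023405, -0.00048582,  0.00124192,
       -0.00099039]), 'effort': array([ 1.70675761e-03, -5.32648838e+01, -3.53282690e+01,  7.09504914e-02,
        2.34832690e-02, -7.85351858e-05]), 'eef_pos': array([127.89968686, 534.71045788, 229.95472852]), 'eef_rot': array([-3.14055713e+00, -5.66007282e-05,  2.90676533e+00]), 'wrist_force': array([-0.86701339,  0.07946774, -0.53411714]), 'moment': array([ 0.01441856, -0.04632105,  0.03343859]), 'finger_force': 0.0, 'finger_gap': 94.03689379432906}
```

View pics/side0.png

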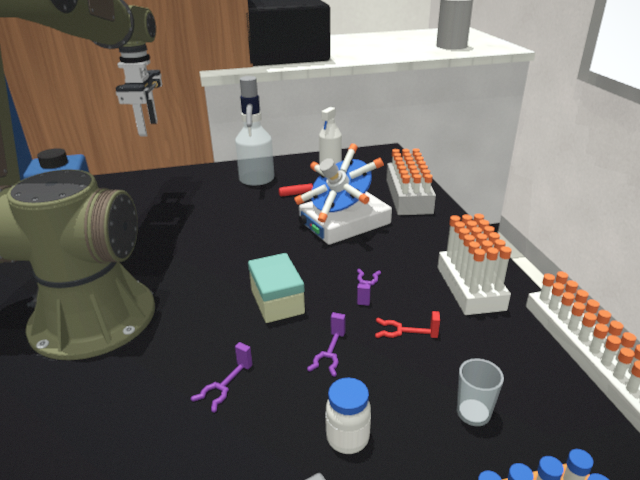

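View pics/top0.png

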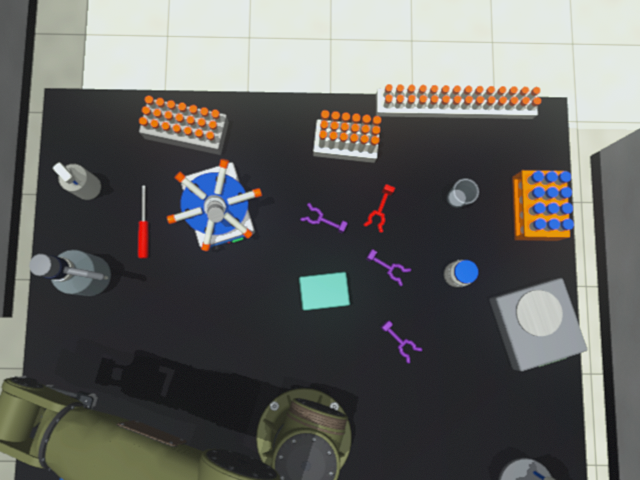

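The red clip lies at top-view px (380,208), with its handle at (390,188) and its mouth toward the robot. The shaft end shows at top (215,208) and side (328,168), with the box's display at top (238,239). The tool always points down, so I plan to roll the clip 32° in the grip by pressing the handle's foot flush on the shaft's end face, then push it on along the level head y.

```bash
python3 - <<'E'
from h import *
img={};P={};H={}
for n in('side','top'):
    img[n]=cv2.imread(f'pics/{n}0.png'); P[n]=pts(n,np.load(n+'0.npy')); H[n]=cv2.cvtColor(img[n],cv2.COLOR_BGR2HSV)
# blue disc plane
reg={'side':(290,150,100,75),'top':(165,155,100,100)}
for n in reg:
    x,y,w,h=reg[n]; m=np.zeros((480,640),bool); m[y:y+h,x:x+w]=1
    hs=H[n]; b=m&(hs[...,0]>100)&(hs[...,0]<125)&(hs[...,1]>150)&(np.load(n+'0.npy')>0)
    b=cv2.erode(b.astype(np.uint8),np.ones((3,3)))>0
    Q=P[n][b]; keep=np.ones(len(Q),bool)
    for _ in range(6):
        c=Q[keep].mean(0); nn=np.linalg.svd(Q[keep]-c)[2][2]; nn*=np.sign(nn[2]); r=(Q-c)@nn; keep=np.abs(r)<max(4,1.5*np.std(r[keep]))
    print(n,len(Q),keep.sum(),'c',c.round(1),'n',nn.round(3),'lean',np.degrees(np.arccos(nn[2])).round(1),'az',np.degrees(np.arctan2(nn[1],nn[0])).round(1),'std',r[keep].std())
    # white box front/top points: low sat, z 40..60
    x,y,w,h=reg[n]
# clip ends in top
hs=H['top']; m=((hs[...,0]<6)|(hs[...,0]>172))&(hs[...,1]>110)&(hs[...,2]>50); mm=np.zeros_like(m); mm[175:240,355:405]=m[175:240,355:405]
# low points(wire): height<20
ys,xs=np.nonzero(mm)
W=np.array([plane('top',u,v,5) for u,v in zip(xs,ys)])[:,:2]
c=W.mean(0); d=np.linalg.svd(W-c)[2][0]; d*=-np.sign(d[0])
t=(W-c)@d; print('clip c',c,'dir',d,np.degrees(np.arctan2(d[1],d[0])),'ext',t.min(),t.max())
s=(W-c)@np.array([-d[1],d[0]])
for a in range(-70,75,10):
    k=(t>=a)&(t<a+10)
    if k.any(): print(a,k.sum(),s[k].min().round(1),s[k].max().round(1),s[k].mean().round(1))
cv2.imwrite('pics/c1.png',np.hstack([cv2.resize(img['side'][140:250,280:400],(480,440),interpolation=2),cv2.resize(img['top'][150:260,155:235],(320,440),interpolation=2)]))
E
```

```text
side 584 564 c [602.2 208.1 113.6] n [-0.504 -0.165  0.848] lean 32.0 az -161.8 std 1.6344985090593662
top 1249 1032 c [599.8 239.5 122. ] n [-0.503 -0.165  0.848] lean 32.0 az -161.8 std 2.0525482439422214
clip c [ 611.67723132 -208.2900167 ] dir [-0.92810403  0.37232097] 158.14117116329854 ext -72.94769527255428 63.56147666735326
-70 43 -14.9 17.7 1.5
-60 40 -15.9 15.7 -0.3
-50 29 -13.8 12.6 -1.4
-40 19 -8.6 5.4 -1.4
-30 19 -8.0 5.9 -1.1
-20 20 -8.5 6.4 -1.1
-10 19 -7.5 6.4 -0.4
0 23 -12.1 14.1 0.1
10 50 -20.3 20.8 -0.2
20 45 -24.4 24.9 1.0
30 41 -25.3 25.4 -0.6
40 45 -23.8 24.4 0.5
50 46 -29.4 30.0 1.2
60 10 -27.3 25.9 -4.2
```

View pics/c1.png

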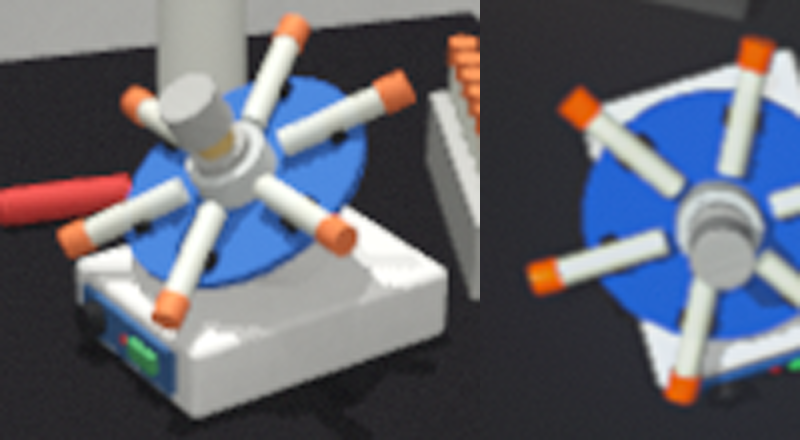

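The crop shows the brass groove at about side px (334,177), just above the hub, with the grey end above it. The lean is 32.0° at azimuth −161.8°. Next I locate the axis and the end face.

```bash
python3 - <<'E'
from h import *
n=np.array([-.5035,-.1655,.848]); n/=np.linalg.norm(n)
img={};P={}
D={}
for k in('side','top'):
    img[k]=cv2.imread(f'pics/{k}0.png'); D[k]=np.load(k+'0.npy'); P[k]=pts(k,D[k])
d0={'side':np.dot([602.2,208.1,113.6],n),'top':np.dot([599.8,239.5,122.],n)}
print(d0)
ey=np.cross(n,[0,0,1]);ey/=np.linalg.norm(ey); 
ex=np.cross(ey,n); 
if ex[2]<0: ex,ey=-ex,-ey
print('ex',ex,'ey',ey)
reg={'side':(310,150,40,40),'top':(195,188,40,40)}
for k in reg:
    x,y,w,h=reg[k]; Q=P[k][y:y+h,x:x+w].reshape(-1,3); c=img[k][y:y+h,x:x+w].reshape(-1,3).astype(int)
    s=Q@n-d0[k]; a=Q@ex; b=Q@ey
    ok=(s>30)&(s<110)
    hist=np.histogram(s[ok],np.arange(30,110,4)); print(k,list(zip(hist[1],hist[0])))
    top=ok&(s>np.percentile(s[ok],97)-5)
    top=ok&(s>70)
    for lo,hi in((40,60),(60,75),(75,85),(85,100)):
        t=ok&(s>lo)&(s<hi)
        if t.sum()>3: print(lo,hi,t.sum(),'a',a[t].min().round(1),np.median(a[t]).round(1),a[t].max().round(1),'b',b[t].min().round(1),np.median(b[t]).round(1),b[t].max().round(1))
    # brass
    hs=cv2.cvtColor(img[k],cv2.COLOR_BGR2HSV)[y:y+h,x:x+w].reshape(-1,3)
    br=ok&(hs[:,0]>10)&(hs[:,0]<30)&(hs[:,1]>60)
    if br.any(): print('brass',br.sum(),np.percentile(s[br],[0,10,50,90,100]).round(1),np.median(b[br]))
# end face outline from top colour: flat grey ellipse
e=img['top'][188:230,195:240]; print(e[::3,::3].mean(2).round().astype(int))
E
```

```text
{'side': np.float64(-241.31466572861083), 'top': np.float64(-238.17977591698613)}
ex [0.8055938  0.26479796 0.53000064] ey [-0.31226276  0.94999577  0.        ]
side [(np.int64(30), np.int64(51)), (np.int64(34), np.int64(22)), (np.int64(38), np.int64(14)), (np.int64(42), np.int64(1)), (np.int64(46), np.int64(10)), (np.int64(50), np.int64(21)), (np.int64(54), np.int64(20)), (np.int64(58), np.int64(18)), (np.int64(62), np.int64(19)), (np.int64(66), np.int64(21)), (np.int64(70), np.int64(21)), (np.int64(74), np.int64(88)), (np.int64(78), np.int64(46)), (np.int64(82), np.int64(1)), (np.int64(86), np.int64(0)), (np.int64(90), np.int64(0)), (np.int64(94), np.int64(0)), (np.int64(98), np.int64(0)), (np.int64(102), np.int64(0))]
40 60 65 a 582.2 598.8 619.2 b 14.8 22.8 36.2
60 75 83 a 581.4 597.7 621.3 b 15.2 22.2 54.6
75 85 124 a 583.3 601.4 620.1 b 15.6 34.9 57.8
brass 29 [32.  34.  39.4 49.6 53.1] 26.27479875925686
top [(np.int64(30), np.int64(23)), (np.int64(34), np.int64(12)), (np.int64(38), np.int64(2)), (np.int64(42), np.int64(0)), (np.int64(46), np.int64(5)), (np.int64(50), np.int64(
[... 708 characters left out ...]
4 107]
 [115 129 201 185 112 159 170 160 132 119 115 133 163 211 225]
 [116 115 114 100 187 190 174 182 207 149 111 219 226 224 213]
 [115 116 115 150 207 171 168 159 155 196 108 167 169 117  89]
 [114 122 117 172 175 128 124 121  98 132 160  95 111 117 115]
 [213 226 124 170 160 162 175 172 168 102 115  96 117 114 115]
 [224 214 154 106 160 171 170 170 169 158 105 103  99 116 115]
 [114  97  99 115 144 169 170 172 169 168 179 205 122 108 116]
 [116 115 115 116 121 170 168 170 173 143 170 219 211 134  72]
 [115 114 115 115 152 217 166 159 135  75  85 144 214 213 151]
 [116 115 116 113 174 221 143 100 116 107  86  84 108 206 218]
 [115 114 115 101 202 215 108 112 115 116 112 112 113 122 202]]
```

```bash
python3 - <<'E'
from h import *
for k in('side','top'):
    p=cv2.imread(f'pics/{k}0.png'); P=pts(k,np.load(k+'0.npy')); hs=cv2.cvtColor(p,cv2.COLOR_BGR2HSV)
    r=((hs[...,0]<6)|(hs[...,0]>172))&(hs[...,1]>110)&(P[...,2]>18)&(P[...,2]<60)&(P[...,1]<0)
    print(k,'handle',r.sum(),np.median(P[r],0),P[r].min(0),P[r].max(0))
    q=(P[...,2]>70)&(P[...,2]<170)&(P[...,0]>500)&(P[...,0]<900)&(P[...,1]<0)&(P[...,1]>-200)
    Q=P[q]; print('rack',Q.min(0).round(),Q.max(0).round())
    d=np.array([-.928,.372]); e=np.array([-d[1],d[0]]); W=P[(P[...,2]>70)&(P[...,2]<200)][:,:2]-[661,-228]
    W=W[(abs(W@d)<140)&(abs(W@e)<80)]; print('near',len(W), (np.c_[W@d,W@e]).min(0) if len(W) else '', (np.c_[W@d,W@e]).max(0) if len(W) else '', abs(W@e).min() if len(W) else '')
E
```

```text
side handle 149 [ 658.02983229 -235.49084517   38.98843776] [ 649.67033994 -241.78173249   18.06037062] [ 670.52035541 -214.0973551    45.22732474]
rack [ 754. -192.   70.] [841. -29. 144.]
near 82 [-84.59742268 -79.98875088] [-69.1678074  -76.01015839] 76.01015838644565
top handle 76 [ 657.2579842  -225.31797736   44.23516604] [ 598.82409314 -239.41434448   18.74363552] [ 669.70730076 -202.45969098   53.50926302]
rack [ 753. -189.   70.] [840. -31. 153.]
near 9 [-81.00940316 -79.84180767] [-71.63039149 -77.52084952] 77.52084952097583
```

Call:
step_arm(series=[40,-60,0,-0.172,0,40,-60,0,-0.172,0,40,-60,0,-0.172,0,40,-60,0,-0.172,0,40,-60,0,-0.172,0,40,-60,0,-0.172,0,40,-60,0,-0.172,0,40,-60,0,-0.172,0,40,-60,0,-0.172,0,40,-60,0,-0.172,0,40,-60,0,0,0,40,-60,0,0,0,40,-43,0,0,0,13,0,0,0,0,0,0,0,0,0])

```text
clock: 1.98
eef_pos: [597.1, -132.3, 229.4]
eef_rot: [-3.14, 0.0, 1.186]
wrist_force: [-1.1, 0.0, -0.5]
finger_gap: 94.3
finger_force: 0.0
```

Call:
step_arm(series=[21,-32,-20,0,0,21,-32,-30,0,0,21,-32,-30,0,0,0,0,-20,0,0,0,0,-15,0,0,0,0,0,0,0])

```text
clock: 2.72
eef_pos: [659.5, -227.0, 115.2]
eef_rot: [-3.141, -0.0, 1.188]
wrist_force: [0.8, 0.3, -0.1]
finger_gap: 93.7
finger_force: 0.0
```

```bash
python3 - <<'E'
from h import *
p,d=manip.camera('side'); s=manip.read_state(); print(s['eef_pos'],s['eef_rot'])
x,y=proj('side',s['eef_pos']).astype(int); print(x,y,proj('side',[660,-228,31]))
q=p[max(0,y-110):y+110,max(0,x-130):x+130]; cv2.imwrite('pics/g1.png',cv2.resize(q,None,fx=2.5,fy=2.5,interpolation=2))
E
```

```text
[ 659.97768549 -227.23863288  116.35798475] [ 3.14094845e+00 -1.68325270e-06  1.18784064e+00]
439 285 [434.9762498  321.20659247]
```

View pics/g1.png

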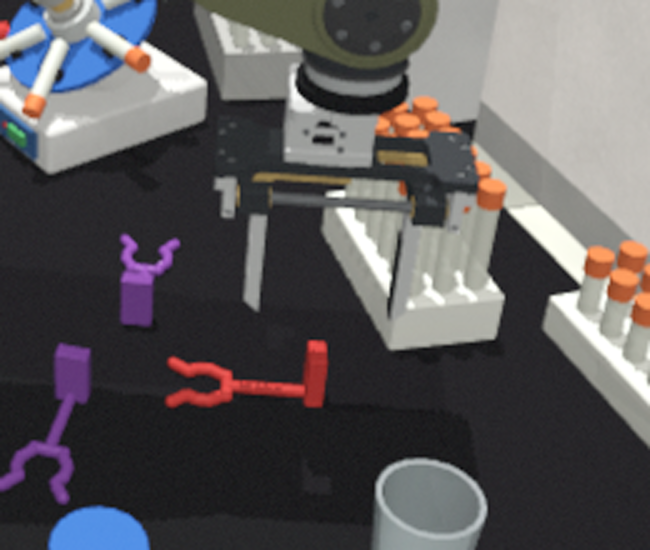

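The handle is at side px (435,324), midway between the fingers as predicted. I'll descend and grip.

Call:
step_arm(series=[0,0,-25,0,0,0,0,-25,0,0,0,0,-20,0,0,0,0,-8,0,0,0,0,0,0,0,0,0,0,0,1,0,0,0,0,1,0,0,0,0,1,0,0,0,0,1,0,0,0,0,1,0,0,0,0,1,0,0,0,0,1,0,0,0,0,1,0,0,0,0,1,0,0,0,0,1], squeeze=40)

```text
clock: 4.65
eef_pos: [660.0, -228.1, 37.4]
eef_rot: [-3.142, -0.0, 1.187]
wrist_force: [-0.6, -0.5, -0.4]
finger_gap: 13.2
finger_force: 40.0
```

Call:
step_arm(series=[0,0,15,0,1,0,0,40,0,1,0,0,40,0,1,0,0,40,0,1,0,0,40,0,1,0,0,40,0,1,0,0,38,0,1,-8,38,0,-0.0726,1,-8,38,0,-0.0726,1,-8,38,0,-0.0726,1,-8,38,0,-0.0726,1,-8,38,0,-0.0726,1,-8,38,0,-0.0726,1,-8,38,0,-0.0726,1,-8,38,0,-0.0726,1,-8,38,0,-0.0726,1,-8,38,0,-0.0726,1,-8,38,0,-0.0726,1,-8,38,0,-0.0726,1,0,0,0,0,1])

```text
clock: 7.15
eef_pos: [563.2, 229.9, 291.4]
eef_rot: [-3.141, -0.001, 0.318]
wrist_force: [0.7, -0.2, -1.9]
finger_gap: 14.1
finger_force: 40.0
```

```bash
python3 - <<'E'
from h import *
p,d=manip.camera('side'); s=manip.read_state(); print(s['eef_pos'],s['eef_rot'],s['joints'],s['finger_gap'],s['wrist_force'])
q=p[70:220,230:430]; cv2.imwrite('pics/g2.png',cv2.resize(q,None,fx=4,fy=4,interpolation=2))
E
```

```text
[563.59367091 228.55754417 291.29900314] [ 3.14149892e+00 -7.82828980e-04  3.17860196e-01] [ 3.25093444e-01  3.96717683e-01  1.25179643e+00 -9.97025491e-05
  1.49229641e+00  1.57803739e+00] 13.447557877156806 [-0.11418742 -0.23777639 -0.7342591 ]
```

View pics/g2.png

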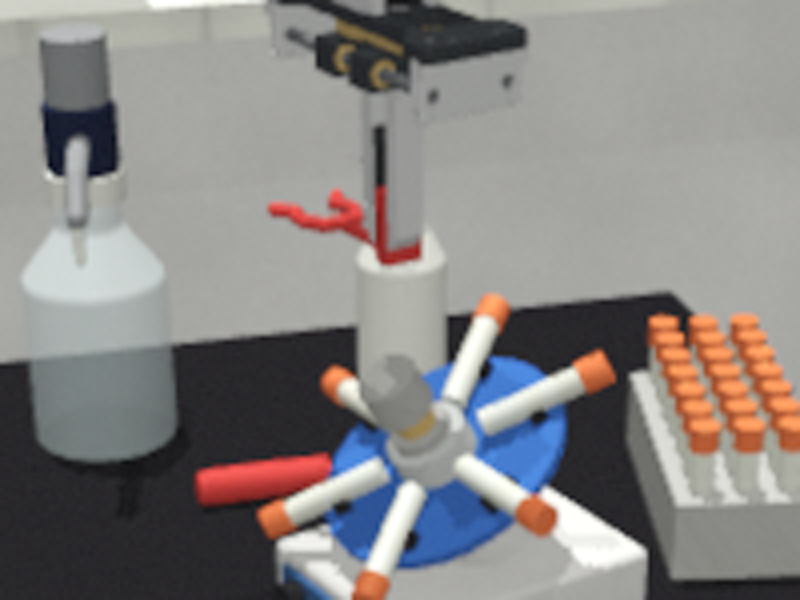

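The clip is held level with its mouth toward +ey, above the shaft end. I'll lower it onto the end's uphill rim.

Call:
step_arm(series=[-2,-5,-20,0,1,0,0,-20,0,1,0,0,-13,0,1,0,0,-2,0,1,0,0,-1,0,1,0,0,-1,0,1,0,0,-1,0,1,0,0,-1,0,1,0,0,-1,0,1,0,0,0,0,1], squeeze=15)

```text
clock: 8.45
eef_pos: [562.0, 222.9, 230.7]
eef_rot: [-3.142, -0.0, 0.316]
wrist_force: [-0.5, 1.3, 2.2]
finger_gap: 14.0
finger_force: 15.0
```

Call:
step_arm(series=[-2,-0.65,-1.2,0,1,-2,-0.65,-1.2,0,1,-1.9,-0.62,-1.4,0,1,-1.9,-0.62,-1.4,0,1,0,0,0,0,1], squeeze=8)

```text
clock: 9.07
eef_pos: [553.9, 220.2, 225.1]
eef_rot: [3.142, 0.001, 0.316]
wrist_force: [-1.0, -0.1, 3.3]
finger_gap: 13.7
finger_force: 8.0
```

```bash
python3 - <<'E'
from h import *
p,d=manip.camera('side'); s=manip.read_state(); print(s['eef_pos'],s['finger_gap'],s['wrist_force'],s['moment'])
q=p[110:210,280:400]; cv2.imwrite('pics/g3.png',cv2.resize(q,None,fx=6,fy=6,interpolation=2))
E
```

```text
[553.94529495 220.26739259 225.13870851] 14.08254998642529 [-0.94541518 -0.63451082  4.32506982] [-0.10050834  0.30619046  0.01025986]
```

View pics/g3.png

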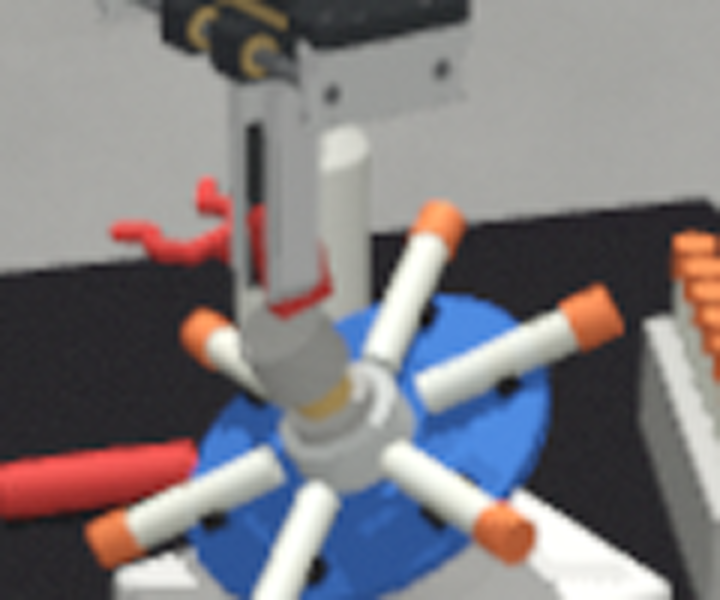

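The clip is rolling about its x in the grip, with the foot on the rim. I'll continue to flush.

Call:
step_arm(series=[-1.7,-0.55,-1.5,0,1,-1.7,-0.55,-1.5,0,1,-1.5,-0.5,-1.8,0,1,-1.5,-0.5,-1.8,0,1,0,0,-0.5,0,1,0,0,-0.5,0,1,0,0,0,0,1])

```text
clock: 10.0
eef_pos: [547.5, 218.1, 217.7]
eef_rot: [3.142, 0.001, 0.316]
wrist_force: [-2.3, -0.3, 6.3]
finger_gap: 13.9
finger_force: 8.0
```

```bash
python3 - <<'E'
from h import *
p,d=manip.camera('side'); s=manip.read_state(); print(s['eef_pos'],s['finger_gap'],s['wrist_force'],s['moment'])
q=p[110:210,280:400]; cv2.imwrite('pics/g4.png',cv2.resize(q,None,fx=6,fy=6,interpolation=2))
E
```

```text
[547.4906921  218.11608908 217.71580887] 13.684236358897268 [-2.96897981 -1.3684172   6.24180222] [-0.22639522  0.71405805 -0.00939612]
```

View pics/g4.png

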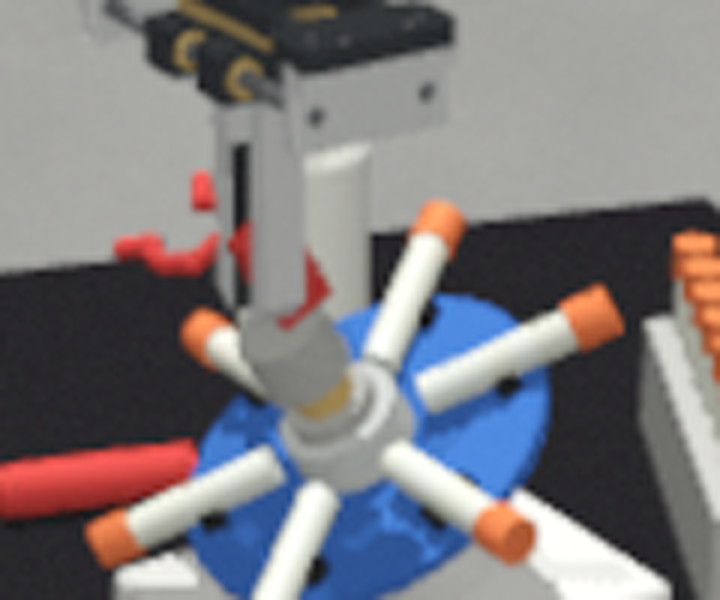

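```bash
cat > roll.py <<'E'
from h import *
n=np.array([-.5035,-.1655,.848]); ex=np.array([.8056,.2648,.53]); ey=np.array([-.3123,.95,0])
def rep():
  s=manip.read_state(); T=s['eef_pos']; print(T.round(1),s['wrist_force'].round(1),s['moment'].round(2),s['finger_gap'])
  for k in('side','top'):
    p,d=manip.camera(k); P=pts(k,d)-(T-[0,0,6]); hs=cv2.cvtColor(p,cv2.COLOR_BGR2HSV)
    m=((hs[...,0]<6)|(hs[...,0]>172))&(hs[...,1]>110)&(np.linalg.norm(P,axis=2)<140)&(d>0)
    Q=P[m]; C=np.c_[Q@ex,Q@ey,Q@n]
    for lo,hi,nm in((20,66,'bar'),(66,125,'jaw')):
        c=C[(C[:,1]>lo)&(C[:,1]<hi)&(abs(C[:,0])<45)]
        if len(c)>8:
            # roll: slope of n vs ex
            A=np.c_[c[:,0],np.ones(len(c))]; 
            for _ in range(4):
                w=np.linalg.lstsq(A,c[:,2],rcond=None)[0]; r=c[:,2]-A@w; g=abs(r)<max(4,1.5*r.std()); A,c=A[g],c[g]
            print(k,nm,len(c),'med',np.median(c,0).round(1),'ex range',c[:,0].min().round(1),c[:,0].max().round(1),'slope deg',np.degrees(np.arctan(w[0])).round(1),'n at0',w[1].round(1),'ymax',c[:,1].max().round(1))
if __name__=='__main__': rep()
E
python3 roll.py
```

```text
[547.5 218.1 217.7] [-3.  -1.4  6.2] [-0.23  0.71 -0.01] 13.684236358897268
side bar 18 med [ -4.4  61.8 -23.1] ex range -11.9 4.3 slope deg -0.9 n at0 -23.4 ymax 65.8
side jaw 61 med [-13.3  93.  -23.2] ex range -23.7 28.7 slope deg -2.9 n at0 -23.6 ymax 112.9
top jaw 12 med [  9.9 107.7 -19.9] ex range -19.3 31.6 slope deg -11.2 n at0 -17.8 ymax 110.4
```

The clip is flush: the wire plane is within about 3° of the head's x–y plane. So its underside is now at the shaft's end face, and the groove middle needs 42 mm further along −n. I'll grip firmly, back off along −ey and go down along −n.

Call:
step_arm(series=[0,0,0,0,1,0,0,0,0,1,0,0,0,0,1,-2.5,-0.85,4.25,0,1,-2.5,-0.85,4.25,0,1,5.6,-17.1,0,0,1,5.6,-17.1,0,0,1,5.6,-17.1,0,0,1,5.6,-17.1,0,0,1,5.6,-17.1,0,0,1,5.6,-17.1,0,0,1,5.6,-17.1,0,0,1,5.6,-17.1,0,0,1,0,0,0,0,1,0,0,0,0,1], squeeze=60)

```text
clock: 12.02
eef_pos: [587.5, 80.0, 226.1]
eef_rot: [-3.141, 0.0, 0.316]
wrist_force: [1.2, 0.3, 0.1]
finger_gap: 13.4
finger_force: 60.0
```

```bash
python3 roll.py
```

```text
[587.5  80.  226.1] [1.2 0.3 0.1] [-0.04  0.19 -0.03] 13.402354087691897
side bar 25 med [  0.   62.1 -21.9] ex range -11.2 12.5 slope deg 2.7 n at0 -22.4 ymax 65.3
side jaw 81 med [-10.2  91.2 -23.1] ex range -22.5 29.6 slope deg -2.9 n at0 -23.0 ymax 109.8
top jaw 45 med [ 16.7 101.1 -20.1] ex range -18.0 32.2 slope deg -3.9 n at0 -19.6 ymax 111.6
```

Call:
step_arm(series=[2,0.66,-6.3,0,1,2,0.66,-6.3,0,1,2,0.66,-6.3,0,1,2,0.66,-6.3,0,1,2,0.66,-6.3,0,1,2,0.66,-6.3,0,1,2,0.66,-6.3,0,1,2,0.66,-6.4,0,1,0,0,0,0,1,0,0,0,0,1])

```text
clock: 13.38
eef_pos: [603.6, 85.0, 175.8]
eef_rot: [3.142, -0.0, 0.316]
wrist_force: [0.2, -0.2, -0.7]
finger_gap: 13.8
finger_force: 60.0
```

```bash
python3 - <<'E'
from roll import *
rep()
p,d=manip.camera('side')
q=p[120:220,300:420]; cv2.imwrite('pics/g5.png',cv2.resize(q,None,fx=6,fy=6,interpolation=2))
P=pts('side',d); hs=cv2.cvtColor(p,cv2.COLOR_BGR2HSV)
m=((hs[...,0]<6)|(hs[...,0]>172))&(hs[...,1]>110); C=np.stack([P@ex-602.8,P@ey-37,P@n+239.7-50],-1)
c=C[m&(abs(C[...,1]+55)<40)&(abs(C[...,0])<40)&(abs(C[...,2])<30)]; print('jaw abs',len(c),np.percentile(c,[0,5,50,95,100],axis=0).round(1))
# grey shaft-end and brass
b=(hs[...,0]>10)&(hs[...,0]<30)&(hs[...,1]>60)&(np.linalg.norm(C,axis=2)<40); c=C[b]; print('brass',len(c),np.percentile(c,[0,10,50,90,100],axis=0).round(1))
E
```

```text
[603.6  85.  175.8] [ 0.2 -0.2 -0.7] [-0.06  0.14 -0.03] 13.77086986044458
side bar 26 med [  0.1  62.2 -22.2] ex range -13.1 14.2 slope deg 0.3 n at0 -22.2 ymax 65.3
side jaw 77 med [ -8.6  89.3 -22.8] ex range -21.7 27.4 slope deg -3.8 n at0 -22.9 ymax 111.1
top jaw 30 med [ 20.8  98.9 -20.5] ex range -18.7 31.1 slope deg -5.9 n at0 -18.9 ymax 109.6
jaw abs 110 [[-26.8 -89.  -26. ]
 [-22.8 -85.  -12.2]
 [ -9.7 -60.   -7.2]
 [ 19.7 -37.2  -3.4]
 [ 23.8 -16.1  -1.6]]
brass 29 [[-13.3 -18.1 -19.4]
 [-12.6 -16.  -16.6]
 [ -5.3 -11.  -11.5]
 [  3.   -7.5  -3.5]
 [  6.   -2.8  -1.3]]
```

View pics/g5.png

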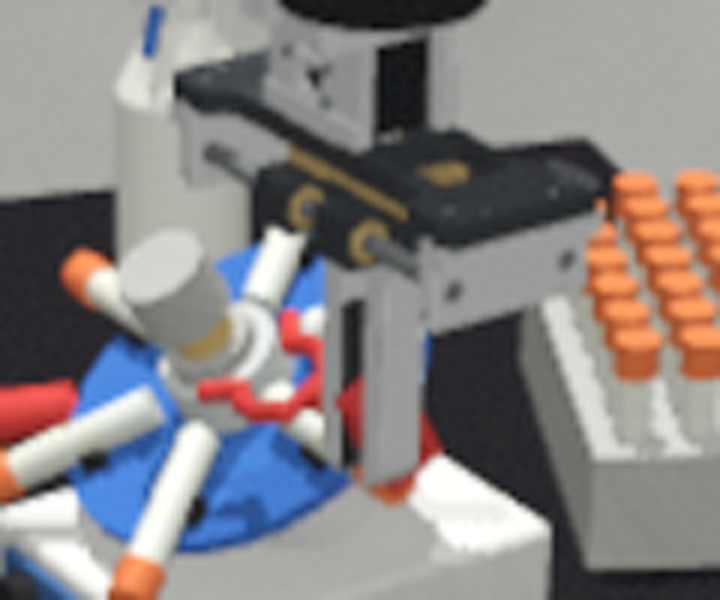

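The jaw is centred on the axis within about 2 mm and level with the brass, which is visible at crop px (205,340) between the tips. I'll push along +ey.

Call:
step_arm(series=[-1.72,5.2,0,0,1,-1.72,5.2,0,0,1,-1.72,5.2,0,0,1,-1.72,5.2,0,0,1,-0.62,1.9,0,0,1,-0.62,1.9,0,0,1,-0.62,1.9,0,0,1,-0.62,1.9,0,0,1,0,0,0,0,1])

```text
clock: 14.65
eef_pos: [594.2, 113.5, 175.7]
eef_rot: [3.142, -0.0, 0.316]
wrist_force: [0.9, -0.3, -1.1]
finger_gap: 13.9
finger_force: 60.0
```

Call:
step_arm(series=[-0.62,1.9,0,0,1,-0.62,1.9,0,0,1,-0.62,1.9,0,0,1,-0.31,0.95,0,0,1,-0.31,0.95,0,0,1,0,0,0,0,1])

```text
clock: 15.4
eef_pos: [591.7, 121.0, 175.6]
eef_rot: [3.142, 0.0, 0.316]
wrist_force: [0.2, -0.4, -0.8]
finger_gap: 13.7
finger_force: 60.0
```

Call:
step_arm(series=[-0.31,0.95,0,0,1,-0.31,0.95,0,0,1,-0.31,0.95,0,0,1,-0.31,0.95,0,0,1,-0.31,0.95,0,0,1,-0.31,0.95,0,0,1,0,0,0,0,1])

```text
clock: 16.27
eef_pos: [590.2, 125.5, 175.7]
eef_rot: [3.14, 0.0, 0.315]
wrist_force: [2.1, -8.1, -1.7]
finger_gap: 13.7
finger_force: 60.0
```

Call:
step_arm(series=[-0.31,0.95,0,0,1,-0.31,0.95,0,0,1,-0.31,0.95,0,0,1,-0.31,0.95,0,0,1,-0.31,0.95,0,0,1,-0.31,0.95,0,0,1,0,0,0,0,1])

```text
clock: 17.15
eef_pos: [587.9, 132.8, 175.6]
eef_rot: [-3.141, 0.0, 0.316]
wrist_force: [-1.6, 0.2, -0.3]
finger_gap: 13.4
finger_force: 60.0
```

Call:
step_arm(series=[-0.31,0.95,0,0,1,-0.31,0.95,0,0,1,-0.31,0.95,0,0,1,-0.31,0.95,0,0,1,-0.31,0.95,0,0,1,-0.31,0.95,0,0,1,0,0,0,0,1])

```text
clock: 18.02
eef_pos: [585.9, 138.9, 175.7]
eef_rot: [-3.14, 0.0, 0.316]
wrist_force: [-3.3, 7.4, -0.3]
finger_gap: 13.7
finger_force: 60.0
```

Call:
step_arm(series=[-0.31,0.95,0,0,1,-0.31,0.95,0,0,1,0,0,0,0,1])

```text
clock: 18.4
eef_pos: [585.5, 140.0, 175.6]
eef_rot: [-3.142, -0.0, 0.316]
wrist_force: [-2.2, 0.3, -1.5]
finger_gap: 13.9
finger_force: 60.0
```

Call:
step_arm(series=[-0.31,0.95,0,0,1,-0.31,0.95,0,0,1,0,0,0,0,1])

```text
clock: 18.77
eef_pos: [584.8, 142.1, 175.6]
eef_rot: [-3.141, 0.0, 0.316]
wrist_force: [-0.2, 2.3, -1.8]
finger_gap: 13.6
finger_force: 60.0
```

Call:
step_arm(series=[-0.31,0.95,0,0,1,0,0,0,0,1])

```text
clock: 19.02
eef_pos: [584.6, 142.8, 175.7]
eef_rot: [3.141, -0.0, 0.316]
wrist_force: [-0.5, 0.3, -1.6]
finger_gap: 13.7
finger_force: 60.0
```

Call:
step_arm(series=[-0.31,0.95,0,0,1,-0.31,0.95,0,0,1,0,0,0,0,1])

```text
clock: 19.4
eef_pos: [584.1, 144.8, 175.7]
eef_rot: [3.142, -0.0, 0.316]
wrist_force: [-0.3, 0.4, -1.1]
finger_gap: 13.5
finger_force: 60.0
```

```bash
python3 - <<'E'
from h import *
p,d=manip.camera('side'); print(manip.read_state()['wrist_force'])
q=p[130:215,310:410]; cv2.imwrite('pics/g6.png',cv2.resize(q,None,fx=7,fy=7,interpolation=2))
E
```

```text
[-0.25648397 -0.32642221 -0.71274099]
```

View pics/g6.png

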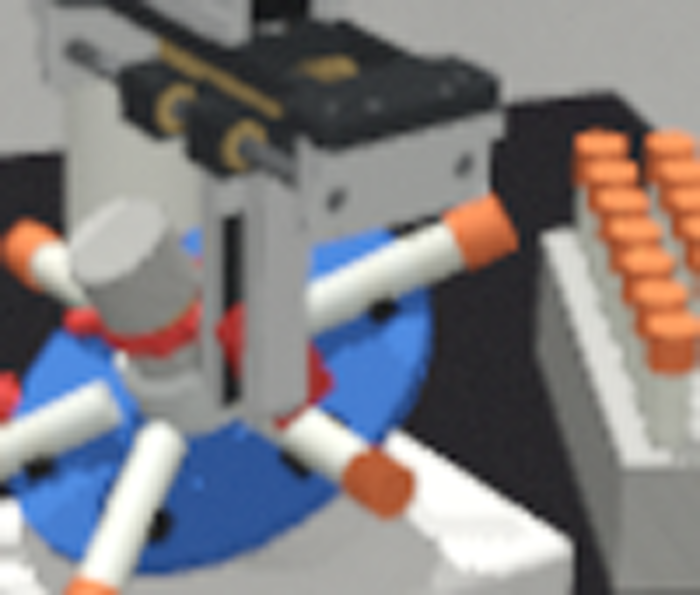

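The clip surrounds the groove at crop px (150,330), right under the grey end. I'll push on until the crossbar bottoms.

Call:
step_arm(series=[-0.31,0.95,0,0,1,-0.31,0.95,0,0,1,0,0,0,0,1])

```text
clock: 19.82
eef_pos: [583.7, 145.7, 175.8]
eef_rot: [3.14, -0.0, 0.315]
wrist_force: [2.2, -8.6, -0.0]
finger_gap: 13.8
finger_force: 60.0
```

Call:
step_arm(series=[-0.31,0.95,0,0,1,0,0,0,0,1])

```text
clock: 20.08
eef_pos: [583.6, 145.8, 175.9]
eef_rot: [3.139, -0.0, 0.315]
wrist_force: [2.1, -13.1, 1.4]
finger_gap: 13.8
finger_force: 60.0
```

The clip has bottomed: force rises to 13 N with no further motion. I'll relax, open a little and rise straight up.

Call:
step_arm(series=[0.4,-1.1,0,0,1,0,0,0,0,0.7,0,0,0,0,0.7,0,0,0,0,0.7,0,0,0,0,0.7,0,0,0,0,0.7,0,0,0,0,0.7], squeeze=10)

```text
clock: 20.95
eef_pos: [583.5, 146.5, 175.6]
eef_rot: [3.142, 0.0, 0.316]
wrist_force: [-1.2, 0.8, -0.8]
finger_gap: 27.8
finger_force: 0.1
```

Call:
step_arm(series=[0,0,4,0,0.7,0,0,8,0,0.7,0,0,15,0,0.7,0,0,20,0,0.7,0,0,30,0,0.7,0,0,30,0,0.7,10,-40,20,0,0.7,10,-40,0,0,0.7,10,-40,0,0,0.7,0,-40,0,0,0.7,0,-40,0,0,0.7,0,0,0,0,0.7,0,0,0,0,0.7])

```text
clock: 22.58
eef_pos: [613.5, -53.0, 303.4]
eef_rot: [3.141, -0.001, 0.316]
wrist_force: [-0.6, -0.4, -0.5]
finger_gap: 28.0
finger_force: 0.0
```

```bash
python3 - <<'E'
from roll import *
p,d=manip.camera('side'); t,dt=manip.camera('top'); print(manip.read_state()['eef_pos'])
for k,pp,dd in(('side',p,d),('top',t,dt)):
    P=pts(k,dd); C=np.stack([P@ex-602.8,P@ey-37,P@n+239.7-50],-1); hs=cv2.cvtColor(pp,cv2.COLOR_BGR2HSV)
    m=((hs[...,0]<6)|(hs[...,0]>172))&(hs[...,1]>110)&(abs(C[...,1]+30)<80)&(abs(C[...,0])<40)&(C[...,2]>-30)&(C[...,2]<40)
    c=C[m]; print(k,len(c),np.percentile(c,[0,5,50,95,100],axis=0).round(1))
a=cv2.resize(p[140:220,310:390],(400,400),interpolation=2); b=cv2.resize(t[165:245,185:265],(400,400),interpolation=2)
cv2.imwrite('pics/g7.png',np.hstack([a,b]))
E
```

```text
[613.49773154 -52.49059268 303.11208424]
side 126 [[-38.4 -52.3 -26.9]
 [-33.6 -44.4 -17.8]
 [-14.6 -18.  -11.7]
 [ 25.    3.5  -2.9]
 [ 33.5  10.7  -0.7]]
top 116 [[ -39.8 -103.9  -28.9]
 [ -38.1  -51.1  -16.6]
 [  -0.5  -18.3   -5.8]
 [  32.7   30.7    3. ]
 [  36.    35.    14.8]]
```

View pics/g7.png

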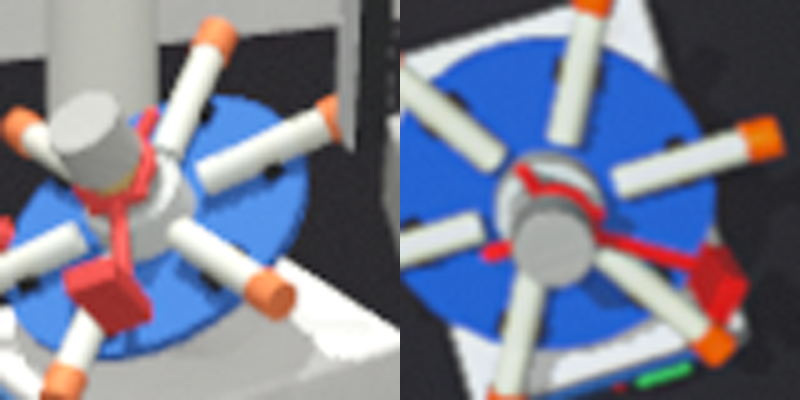

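The clip hangs around the groove and has swung about the shaft under gravity; the handle is at side crop (110,295). I'll check the handle-to-axis distance, which must be about 85 mm, and that it is at rest.

```bash
python3 - <<'E'
from roll import *
for rep_ in range(2):
  for k in('side','top'):
    p,d=manip.camera(k); P=pts(k,d); C=np.stack([P@ex-602.8,P@ey-37,P@n+239.7-50],-1); hs=cv2.cvtColor(p,cv2.COLOR_BGR2HSV)
    r=np.linalg.norm(C[...,:2],axis=2)
    red=((hs[...,0]<5)|(hs[...,0]>174))&(hs[...,1]>150)&(r<110)&(d>0)
    if k=='side': red[:, :322]=0
    h=C[red&(r>60)&(C[...,2]>-5)&(C[...,2]<45)]
    e=C[(hs[...,1]<40)&(r<26)&(C[...,2]>5)&(C[...,2]<32)&(hs[...,2]<200)]
    w=C[red&(r<45)&(abs(C[...,2]+8)<14)]
    ax=(np.percentile(e[:,:2],2,axis=0)+np.percentile(e[:,:2],98,axis=0))/2
    hc=(h[:,:2].min(0)+h[:,:2].max(0))/2
    print(k,len(h),'handle',hc.round(1),h.min(0).round(1),h.max(0).round(1),'axis',ax.round(1),'dist',np.linalg.norm(np.median(h[:,:2],0)-ax).round(1),np.linalg.norm(hc-ax).round(1),'wire n',np.percentile(w[:,2],[10,50,90]).round(1))
E
```

```text
side 94 handle [-56.6 -75.5] [-69.3 -87.   -4.8] [-43.9 -63.9  17.6] axis [ -3.5 -11.7] dist 84.0 83.0 wire n [-14.9  -9.5  -4.8]
top 85 handle [-54.5 -70.2] [-68.4 -83.6  -4.9] [-40.5 -56.8  22.6] axis [2.9 0.3] dist 88.9 90.9 wire n [-11.2  -4.7   0.9]
side 93 handle [-57.  -72.8] [-69.2 -85.8  -3.8] [-44.9 -59.8  17.6] axis [ -3.1 -10.6] dist 85.1 82.3 wire n [-14.3 -10.3  -4.6]
top 86 handle [-52.9 -70.8] [-66.9 -83.6  -4.4] [-38.9 -58.   21.7] axis [3.2 0.5] dist 89.5 90.7 wire n [-10.4  -3.6   2.2]
```

Call:
step_arm(series=[0,0,0,0,0.7,0,0,0,0,0.7,0,0,0,0,0.7,0,0,0,0,0.7,0,0,0,0,0.7,0,0,0,0,0.7,0,0,0,0,0.7,0,0,0,0,0.7])

```text
clock: 23.88
eef_pos: [613.4, -53.5, 302.6]
eef_rot: [-3.142, 0.0, 0.316]
wrist_force: [-0.4, 0.2, -0.4]
finger_gap: 28.3
finger_force: 0.0
```

```bash
python3 - <<'E'
from roll import *
p,d=manip.camera('side'); q=cv2.imread('pics/g7.png')[:,:400]; 
t,_=manip.camera('top')
a=cv2.resize(p[140:220,310:390],(400,400),interpolation=2); b=cv2.resize(t[165:245,185:265],(400,400),interpolation=2)
cv2.imwrite('pics/g8.png',np.hstack([a,b])); print(cv2.absdiff(a,q)[200:].max(),cv2.absdiff(a,q)[200:].mean())
E
```

```text
6 0.6202
```

```bash
python3 -c "
from cell import manip
print(manip.sign_off())"
```

```text
the job is handed in; nothing more can be done
None
```

I snapped the red clip onto the brass groove, bottomed it at 13 N, let go and handed the job in at about 24 s; after release it turned on the shaft under gravity, and its last measured position (handle about 89 mm from the axis, 85 is exact) suggests it may rest a few mm back from the bottom within its play.

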